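# Dress the condiment caddy by height

### The arm

A 6-joint arm with a two-finger parallel gripper is mounted at the origin on the work surface; the furniture and walls round the work are solid. World frame = base frame: x ahead of the robot, y to its left, z up, the work surface at z = 0. Lengths are in m, angles in rad, forces in N, time in s.
With the tool pointing down it reaches from about 0.35 to 1 m from the base axis. Payload 7.1 kg.
Tool frame: the origin (TCP) lies between the finger pads; the fingertips stand 22 mm ahead of it and the grasp point (between the pads) lies 3 mm ahead of it; z points along the fingers, y is the line along which they close (so a half turn about z gives the same grasp; the last joint's range is limited). The gripper opens to 85 mm and grips with 20 to 120 N. Pads are 22 mm wide; open, the fingers measure 114 mm over their backs; the gripper's body (76 mm by 85 mm) begins 54 mm behind the grasp point. The pads swing forward as they close: fully open they stand 13 mm farther back than shut.
Start: joints at [-1.158, 0.423, 1.63, -0, 1.089, -0.019], TCP at [0.262, -0.568, 0.253] pointing down, gripper open.
Joint ranges: [-3, 3], [-0.9, 2.11], [0.09, 2.58], [-1.31, 4.45], [0.11, 2.69], [-2.54, 2.54]. Speed limits (rad/s): [2.39, 2.39, 3.01, 3.14, 3.14, 3.14].

### API

Orientations are given as a rotation vector (axis times angle).
In Python, from rig import manip gives the robot as it stands. The module is installed in compiled form; this text tells all that it offers. Calls block until the motion is done:
- manip.move_to(position, orientation): joint-space move of the TCP to a pose.
- manip.servo_line(position, orientation=None, rate=0.15): straight line of the TCP; orientation=None keeps the orientation; rate is the mean speed in m/s.
- manip.set_joints(angles): joint-space move.
- manip.command_gripper(opening, f_grip=None): finger opening in m; f_grip is the grip in N (None keeps the last); returns when the fingers have stopped.
- manip.hold(seconds).
- manip.solve_ik(position, orientation): joint angles nearest the present ones, or None.
- manip.camera(name): name is "scene" or "top"; returns a dict with "image" (384x512x3 uint8, red, green, blue), "fx", "fy", "cx", "cy" (pixels), "cam_to_world" (4x4, takes a point from camera to world coordinates). Camera axes: x right, y down, z forward; pixel columns grow to the right and rows downward; lengths in m; the calibration is good to about 2 mm. A picture is of the moment at which its call begins. There is no depth.
A pose or a line that the arm cannot do raises manip.IKError and nothing moves.
- manip.sign_off(): hands the job in; it is judged then, once.
Readings, each from a call of its own:
- manip.get_time(): time.
- manip.get_joint_positions(): joint angles.
- manip.get_joint_vel(): joint speeds.
- manip.get_tau(): joint torques, N m.
- manip.get_position(): TCP position.
- manip.get_ee_rot(): TCP orientation.
- manip.get_contact_force(): force on the tool from outside, world axes, zero at the start.
- manip.get_torque(): the same for the moment, N m.
- manip.get_width(): finger opening in m.
- manip.get_grip_force(): force on a finger pad.
Only numpy, scipy, OpenCV 4.12 (cv2) and the standard library are available. Lean on these libraries where they do the work, as an engineer would, in place of code of your own. Each camera call takes 0.05 s, during which the arm holds its last target. There are 200 camera calls.

### The job

Dress the table for service: stand the four condiments (brown sauce bottle, pepper mill, salt shaker, toothpick pot) in the wooden caddy, one to a compartment, stepping down in height from the end where the blue menu stand is: the tallest in the compartment nearest the menu stand, the shortest in the farthest. Keep every condiment upright all the time, and leave the menu stand where it stands.

Things in the scene. Friction and masses are not known exactly. Their poses are not given: they have to be found in the camera images.
- caddy: Low oak tray, 88 (x) by 320 mm (y), fixed. Origin: centre of the underside, z up. Four equal compartments in a row along its y, 76 x 74 mm inside, centres at x = 0, y = -117, -39, 39, 117 mm. Heights over the origin: compartment floor 9, dividers 27 (4 mm thick), long sides 30, end boards 36 mm. It lies roughly across the robot's view; its two ends are alike.
- menu: Blue upright menu stand, 62 x 104 x 189 mm, loose, 0.12 kg, just beyond one short end of the caddy, its centre about 233 mm from the caddy's centre toward the caddy's +y or -y; a low tea light (38 mm across) stands beyond the other end. Origin: centre of the underside, z up. Not to be moved.
- brown_sauce: Tallest condiment: sauce bottle, blue label, gold cap, 207 mm high, 58 mm across, about 0.35 kg. Origin: centre of the underside, z up. Widest up to about 110 mm, tapering above, cap from about 165 mm up. Grip from above round the cap, about 180 mm above the origin, where it is about 35 mm wide to the fingers.
- pepper_mill: Second tallest: dark turned-wood pepper mill, 163 mm high, 58 mm across the foot, waist 35 mm wide 78 mm up, about 0.26 kg. Origin: centre of the underside, z up. Its crown, 49 mm across from 115 to 140 mm above the origin, is the place to grip from above; it does not turn here.
- salt_shaker: Third: clear glass salt shaker with a grey-white domed cap, 90 mm high, 44 mm across at its widest (30 mm up), narrowing to about 34 mm at 60 mm and over the cap, about 0.1 kg. Origin: centre of the underside, z up. Grip from above about 60 mm above the origin.
- toothpicks: Shortest: green pot of wooden toothpicks, 72 mm high over the picks; the pot itself is 38 mm across and 49 mm high, about 0.07 kg. Origin: centre of the underside, z up. Grip the pot from above, about 43 mm above the origin.

How it is judged:
At the end, for the whole second after the job is handed in: Each condiment upright (0.1 rad) on the floor of its own compartment (height within 4 mm; anywhere inside the compartment will do), released and at rest: brown sauce nearest the menu stand, then pepper mill, salt shaker, toothpick pot farthest (x of brown_sauce in the frame of caddy between -0.025 and 0.025 m and z of brown_sauce in the frame of caddy between 0.005 and 0.013 m and angle between each of brown_sauce, pepper_mill, salt_shaker, toothpicks's own z axis and vertical below 0.1 rad and linear speed of each of brown_sauce, pepper_mill, salt_shaker, toothpicks below 0.02 m/s and x of pepper_mill in the frame of caddy between -0.025 and 0.025 m and z of pepper_mill in the frame of caddy between 0.005 and 0.013 m and x of salt_shaker in the frame of caddy between -0.025 and 0.025 m and z of salt_shaker in the frame of caddy between 0.005 and 0.013 m and x of toothpicks in the frame of caddy between -0.025 and 0.025 m and z of toothpicks in the frame of caddy between 0.005 and 0.013 m and ((y of menu in the frame of caddy above 0 m and y of brown_sauce in the frame of caddy between 0.092 and 0.142 m and y of pepper_mill in the frame of caddy between 0.014 and 0.064 m and y of salt_shaker in the frame of caddy between -0.064 and -0.014 m and y of toothpicks in the frame of caddy between -0.142 and -0.092 m) or (y of menu in the frame of caddy below 0 m and y of brown_sauce in the frame of caddy between -0.142 and -0.092 m and y of pepper_mill in the frame of caddy between -0.064 and -0.014 m and y of salt_shaker in the frame of caddy between 0.014 and 0.064 m and y of toothpicks in the frame of caddy between 0.092 and 0.142 m))); the robot touches nothing.
It fails at once if a condiment was tipped over or laid down (tilted more than 0.7 rad) (angle between any of brown_sauce, pepper_mill, salt_shaker, toothpicks's own z axis and vertical above 0.7 rad).
It fails at once if the menu stand was shifted by more than 20 mm or knocked over (distance of menu from where it was at the start of the episode above 0.02 m or angle between menu's own z axis and vertical above 0.3 rad).
It also fails if it takes over 112 s, if anything falls off the work surface, if the arm or the gripper's body presses on something with over 40 N, if the wrist force passes 120 N, or if a joint passes its speed limit or range.

## Working session

There is one attempt and no reset: what is moved stays moved. The work goes in short steps, each a Python script; the robot and the scene stay as the last script left them, time stands still between calls to the robot, and variables do not carry over. Pictures are saved under pics/ and viewed, at most 14 in all, crops included, and the job is handed in when it is done.

```bash
mkdir -p pics && python3 - <<'E'
from rig import manip
import cv2,numpy as np,pickle
d={}
for n in("scene","top"):
    c=manip.camera(n);d[n]=c
    cv2.imwrite(f"pics/{n}0.png",cv2.resize(c["image"][:,:,::-1],(800,600),interpolation=cv2.INTER_CUBIC))
    print(n,c["fx"],c["fy"],c["cx"],c["cy"]);print(np.round(c["cam_to_world"],3))
pickle.dump(d,open("c0.pkl","wb"))
print(manip.get_time(),manip.get_ee_rot(),manip.get_width())
E
```

```text
scene 413.498122398365 413.498122398365 255.9171797765523 188.09526103154283
[[-0.486 -0.455  0.746 -0.484]
 [-0.874  0.254 -0.415  0.52 ]
 [-0.001 -0.854 -0.521  0.676]
 [ 0.     0.     0.     1.   ]]
top 451.21096635839496 451.21096635839496 256.19503754285404 193.00487326934376
[[ 0.027 -0.997  0.065  0.346]
 [-1.    -0.028 -0.007  0.018]
 [ 0.008 -0.065 -0.998  1.317]
 [ 0.     0.     0.     1.   ]]
0.1 [-3.06728164e+00 -6.72770779e-01  4.42666584e-04] 0.08521222832457302
```

View pics/scene0.png

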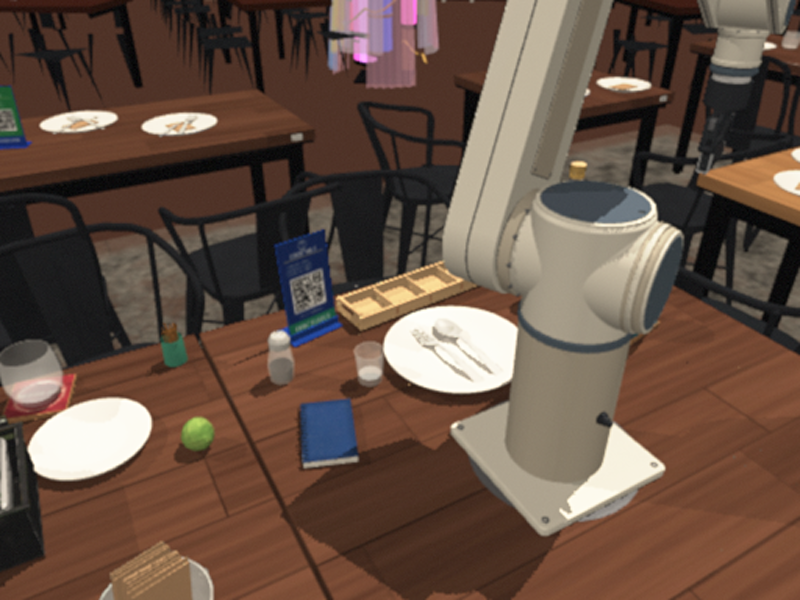

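View pics/top0.png

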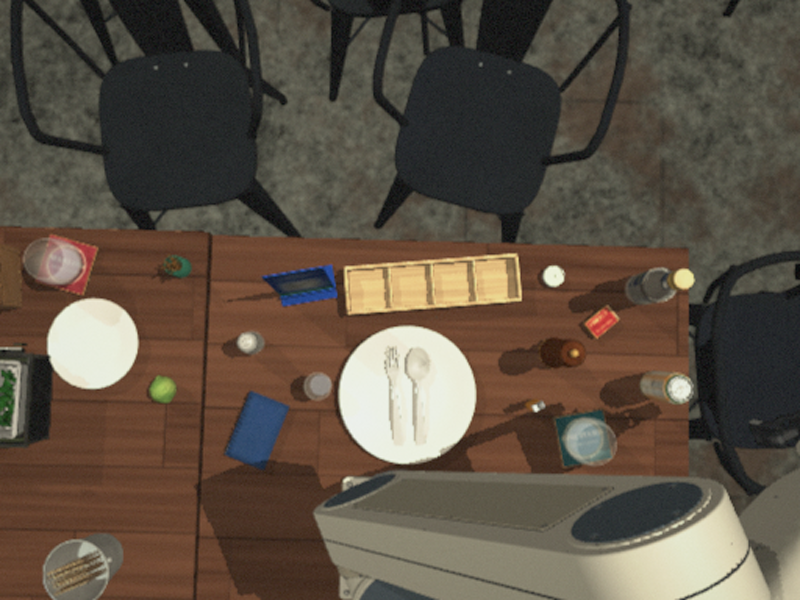

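The menu is at the left end of the caddy in the top view, at about (305,285), with the caddy centred at about (433,284). The salt is at (250,342), the toothpicks at (175,266), and the gold-capped bottle and brown mill are on the right. The arm hides part of the right side, so I'll move it up and away, then crop.

```bash
cat > h.py <<'E'
from rig import manip
import cv2,numpy as np,pickle
from scipy.spatial.transform import Rotation as R
def ray(c,u,v):
    T=c["cam_to_world"];d=T[:3,:3]@np.array([(u-c["cx"])/c["fx"],(v-c["cy"])/c["fy"],1]);return T[:3,3],d/np.linalg.norm(d)
def atz(c,u,v,z):
    o,d=ray(c,u,v);return o+d*(z-o[2])/d[2]
def tri(c1,p1,c2,p2):
    o1,d1=ray(c1,*p1);o2,d2=ray(c2,*p2)
    s=np.linalg.lstsq(np.c_[d1,-d2],o2-o1,rcond=None)[0]
    a,b=o1+d1*s[0],o2+d2*s[1];return (a+b)/2,np.linalg.norm(a-b)
def proj(c,p):
    q=np.linalg.inv(c["cam_to_world"])@np.r_[p,1];return np.array([c["fx"]*q[0]/q[2]+c["cx"],c["fy"]*q[1]/q[2]+c["cy"]])
def crop(c,u0,v0,u1,v1,name,s):
    cv2.imwrite(f"pics/{name}.png",cv2.resize(c["image"][v0:v1,u0:u1,::-1],None,fx=s,fy=s,interpolation=cv2.INTER_CUBIC))
def down(yaw):  # tool z down, tool y axis (closing line) at angle yaw from world y
    return (R.from_euler('z',yaw)*R.from_euler('x',np.pi)).as_rotvec()
E
python3 - <<'E'
from h import *
print(R.from_rotvec(manip.get_ee_rot()).as_matrix().round(3))
p=manip.get_position()
manip.servo_line([p[0],p[1],0.42],rate=0.3)
q=np.array(manip.get_joint_positions());q[0]=0.9;print(q.round(3))
manip.set_joints(q)
d={n:manip.camera(n) for n in("scene","top")};pickle.dump(d,open("c1.pkl","wb"))
print(manip.get_time())
crop(d["top"],300,140,460,300,"top1r",3.75*1)
crop(d["scene"],250,90,450,240,"scene1",4)
E
```

```text
[[ 0.908  0.419 -0.001]
 [ 0.419 -0.908  0.001]
 [ 0.    -0.001 -1.   ]]
[ 0.9    0.284  1.448 -0.     1.41  -0.019]
4.625
```

View pics/top1r.png

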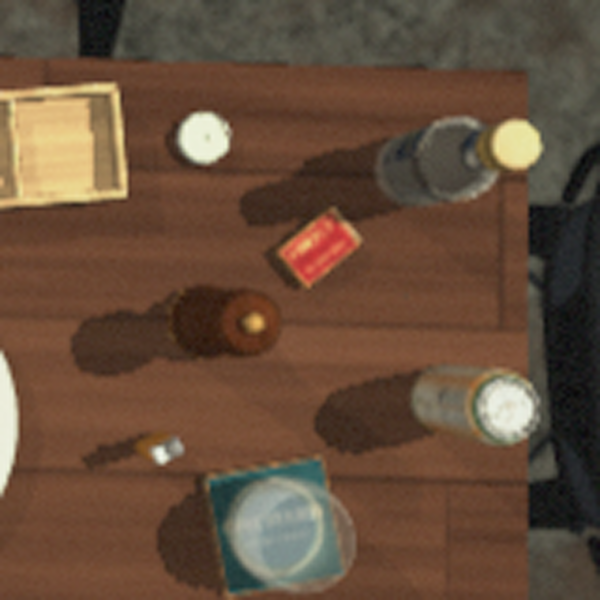

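View pics/scene1.png

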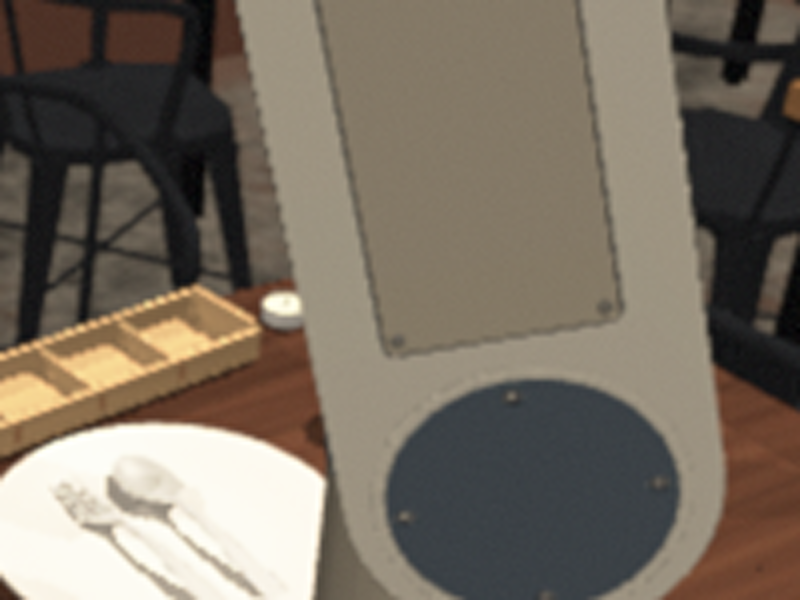

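The top crop shows the brown sauce cap at (516,145), the mill knob at (254,321), and the caddy's right end at (0–125, 85–200). The arm still blocks the scene view of the right side. Next I'll compute estimates and check which arm posture clears that view.

```bash
python3 - <<'E'
from h import *
d=pickle.load(open("c0.pkl","rb"));d1=pickle.load(open("c1.pkl","rb"));t=d1["top"];s=d["scene"]
f=lambda x,y:(300+(x+.5)/3.75-.5,140+(y+.5)/3.75-.5)
k=512/800
for n,p,z in [("cap",f(516,145),.207),("capside",f(516,145),.19),("mill",f(254,321),.163),("salt",(250*k,341*k),.09),("pick",(178*k,266*k),.06),("glass",(317*k,385*k),.05)]:
    P=atz(t,*p,z);print(n,P.round(4),"r",np.hypot(*P[:2]).round(3),"scene800",(proj(s,P)/k).round(1))
print("cap tri",tri(t,f(516,145),s,(578*k,166*k)))
q=manip.get_joint_positions();print(manip.get_position())
# table-view crops
crop(t,90,140,340,300,"top1l",3.2)
# try arm turned right/back
for j in(-1.158,-1.8): pass
q=np.array(q);q[0]=-0.75;manip.set_joints(q)
d2={n:manip.camera(n) for n in("scene","top")};pickle.dump(d2,open("c2.pkl","wb"))
crop(d2["scene"],70,90,470,290,"scene2",2)
E
```

```text
cap [ 0.4678 -0.4371  0.207 ] r 0.64 scene800 [578.4 162.4]
capside [ 0.4696 -0.444   0.19  ] r 0.646 scene800 [579.2 169.3]
mill [ 0.347 -0.276  0.163] r 0.443 scene800 [554.6 218.7]
salt [0.3507 0.2687 0.09  ] r 0.442 scene800 [283.5 329.7]
pick [0.4811 0.4087 0.06  ] r 0.631 scene800 [179.  329.1]
glass [0.2757 0.1542 0.05  ] r 0.316 scene800 [369.3 353.5]
cap tri (array([ 0.46923233, -0.43996541,  0.19825325]), np.float64(0.0016245086505870707))
[0.37897146 0.49581987 0.41946355]
```

View pics/scene2.png

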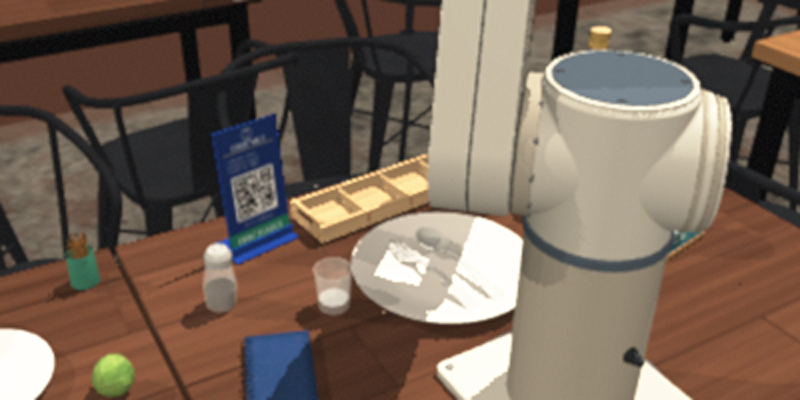

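View pics/top1l.png

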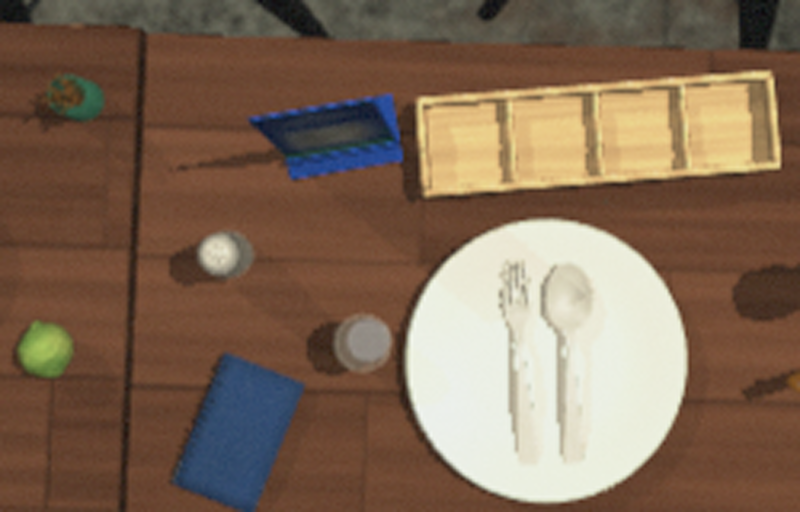

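In scene2 (2x, offset 70,90) the salt cap top is at (217,246), the pot rim at about (82,252), the near-left caddy corner at (320,222), and the gold cap at (600,30). In top1l (3.2x, offset 90,140) the caddy top corners are (417,98), (773,72), (780,166) and (424,196), the salt cap is at (220,255), and the pot rim at about (72,96). The mill sits directly behind the shoulder in the scene view. I'll fit these and check them with an overlay.

```bash
cat > ov.py <<'E'
from h import *
from scipy.optimize import least_squares
d1=pickle.load(open("c1.pkl","rb"));d2=pickle.load(open("c2.pkl","rb"));t=d1["top"];s=d2["scene"]
fr=lambda x,y:(300+(x+.5)/3.75-.5,140+(y+.5)/3.75-.5)
fl=lambda x,y:(90+(x+.5)/3.2-.5,140+(y+.5)/3.2-.5)
fs=lambda x,y:(70+(x+.5)/2-.5,90+(y+.5)/2-.5)
pix=np.array([fl(417,98),fl(773,72),fl(780,166),fl(424,196)])
C=[(.044,.16),(.044,-.16),(-.044,-.16),(-.044,.16)]
cad=lambda q,x,y,z:np.array([q[0]+np.cos(q[2])*x-np.sin(q[2])*y,q[1]+np.sin(q[2])*x+np.cos(q[2])*y,z])
r=least_squares(lambda q:np.concatenate([proj(t,cad(q,*c,.036))-p for c,p in zip(C,pix)]),[.47,.02,.05])
cq=r.x
if __name__=="__main__":
    print("caddy",cq.round(4),r.fun.round(2))
    for n,a,b in [("salt",fl(220,254),fs(217,246)),("pot",fl(72,96),fs(82,252)),("caddy corner",fl(424,196),fs(320,222)),("cap",fr(516,145),fs(600,30))]:
        P,e=tri(t,a,s,b);print(n,P.round(4),e.round(4))
    obj={"sauce":((.4685,-.439),[(0,.029),(.11,.029),(.165,.0175),(.207,.0175)]),"mill":((.347,-.276),[(0,.029),(.115,.0245),(.14,.0245)]),
     "salt":((.351,.269),[(0,.02),(.03,.022),(.06,.017),(.08,.017)]),"pot":((.481,.409),[(0,.019),(.049,.019)])}
    try: obj.update(eval(open("upd.txt").read()))
    except OSError: pass
    K=4
    out=[]
    for c in(t,s):
        im=cv2.resize(c["image"][:,:,::-1],None,fx=K,fy=K,interpolation=cv2.INTER_CUBIC)
        pt=lambda P:(K*(proj(c,P)+.5)-.5)
        def pl(Ps,col):cv2.polylines(im,[np.int32(np.round([pt(P) for P in Ps]))],True,col,1)
        for xy,cs in obj.values():
            for z,rad in cs: pl([np.r_[xy[0]+rad*np.cos(a),xy[1]+rad*np.sin(a),z] for a in np.linspace(0,6.28,40)],(0,255,255) if z else (255,255,0))
        pl([cad(cq,*q,.036) for q in C],(0,255,0));pl([cad(cq,*q,0) for q in C],(255,0,255))
        for y in(-.117,-.039,.039,.117):pl([cad(cq,y=y+b,x=a,z=.009) for a,b in[(.038,.037),(.038,-.037),(-.038,-.037),(-.038,.037)]],(0,0,255))
        out.append(im)
    T,S=out;g=lambda im,u0,v0,u1,v1:im[v0*K:v1*K,u0*K:u1*K]
    import sys
    cv2.imwrite(f"pics/ov{sys.argv[1]}.png",np.vstack([np.hstack([g(T,95,150,195,225),g(T,340,165,440,240)]),np.hstack([g(S,95,190,195,265),g(T,215,155,315,230)])]))
E
python3 ov.py 1
```

```text
caddy [ 0.4654 -0.0483  0.106 ] [-0.32 -0.07 -0.01 -0.59  0.57  0.61 -0.23  0.03]
salt [0.3493 0.2754 0.0877] 0.0044
pot [0.4846 0.4195 0.0449] 0.002
caddy corner [0.4058 0.1073 0.0378] 0.0043
cap [ 0.4686 -0.4376  0.204 ] 0.0016
```

View pics/ov1.png

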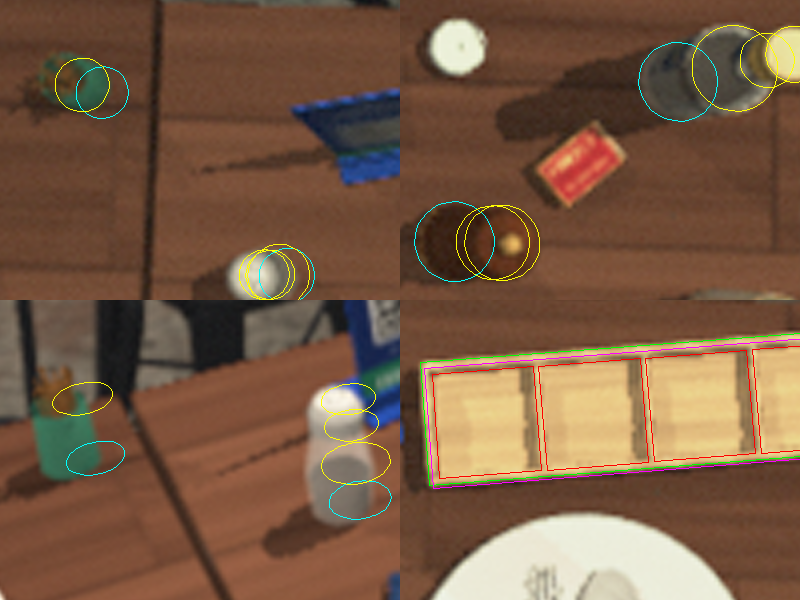

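The caddy, mill and sauce overlays fit. The salt and pot estimates are about 1 cm short in y, so I'll update and recheck them.

```bash
cat > upd.txt <<'E'
{"salt":((.350,.278),[(0,.02),(.03,.022),(.06,.017),(.08,.017)]),"pot":((.484,.4205),[(0,.019),(.049,.019)])}
E
python3 ov.py 2 | head -1
```

```text
caddy [ 0.4654 -0.0483  0.106 ] [-0.32 -0.07 -0.01 -0.59  0.57  0.61 -0.23  0.03]
```

View pics/ov2.png

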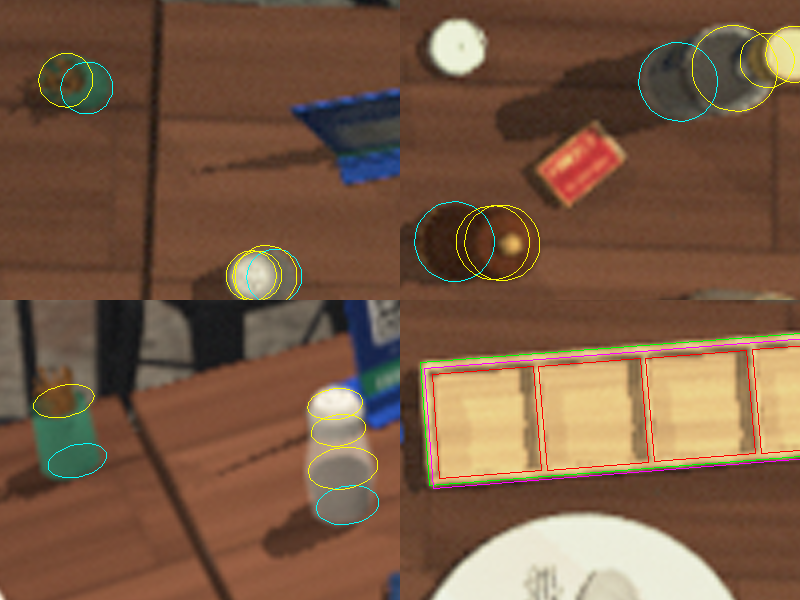

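The positions agree to about 2 mm. The menu is at caddy +y, so sauce goes at +0.117, mill at +0.039, salt at −0.039 and pot at −0.117. The gripper will close along caddy x. I'll move the sauce first.

```bash
cat > pp.py <<'E'
from ov import *
O=down(np.pi/2+cq[2])
def pick(xy,g,lift,f=40):
    """grip at height g, lift so the underside is at height lift"""
    z=g-.001
    manip.command_gripper(.085,f)
    manip.move_to([*xy,lift+z],O)
    manip.servo_line([*xy,z+.02],O,.2);manip.servo_line([*xy,z],O,.06)
    manip.command_gripper(0,f);w=manip.get_width()
    manip.servo_line([*xy,z+.03],O,.08);manip.servo_line([*xy,lift+z],O,.2)
    print("width",round(w,4),round(manip.get_width(),4),"F",np.round(manip.get_contact_force(),2),"t",manip.get_time())
def place(y,g,lift):
    P=cad(cq,0,y,g-.001)
    manip.servo_line([*P[:2],P[2]+lift],O,.22)
    manip.servo_line(P+[0,0,.03],O,.15)
    manip.servo_line(P+[0,0,.0105],O,.04)
    print("F at bottom",np.round(manip.get_contact_force(),2))
    manip.command_gripper(.062)
    manip.servo_line(P+[0,0,.04],O,.08);manip.servo_line(P+[0,0,lift],O,.25)
    print("placed t",manip.get_time())
E
python3 - <<'E'
from pp import *
pick((.4685,-.438),.18,.12,45)
place(.117,.18,.12)
c=manip.camera("top");crop(c,210,140,370,260,"top3",5)
E
```

```text
width 0.0381 0.0381 F [ 1.03  0.99 -4.1 ] t 11.75
F at bottom [ 0.31 -0.13 -3.57]
placed t 16.925
```

View pics/top3.png

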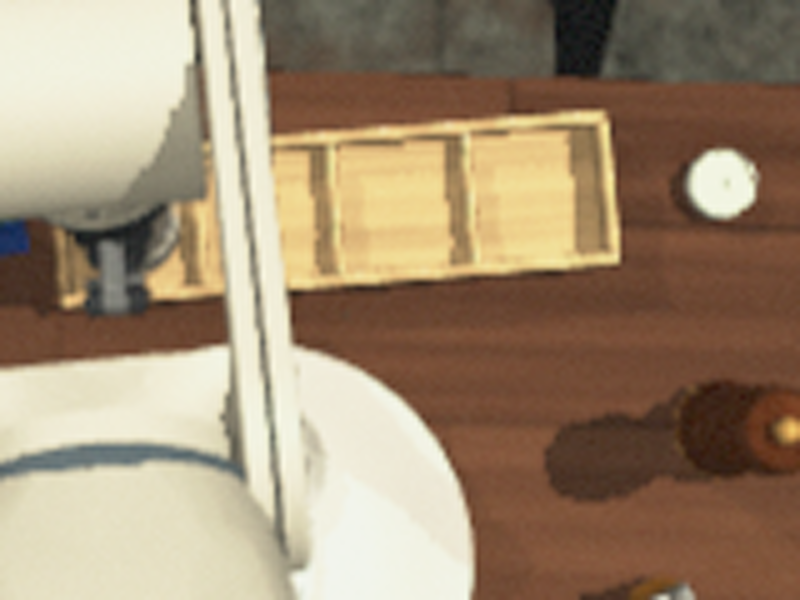

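The arm covers the placed bottle, though the tray and untouched mill are visible. I'll pick the mill and look at the sauce before placing it.

```bash
python3 - <<'E'
from pp import *
pick((.347,-.276),.128,.14,40)
d={n:manip.camera(n) for n in("top","scene")}
a=d["top"]["image"][150:225,200:350,::-1];b=d["scene"]["image"][90:240,150:300,::-1]
a=cv2.resize(a,None,fx=4,fy=4,interpolation=2);b=cv2.resize(b,(300,300),interpolation=2)
im=np.zeros((600,600,3),np.uint8);im[:300]=a;im[300:,:300]=b;cv2.imwrite("pics/v4.png",im)
E
```

```text
width 0.0466 0.0463 F [-0.27 -0.44 -3.44] t 21.6
```

View pics/v4.png

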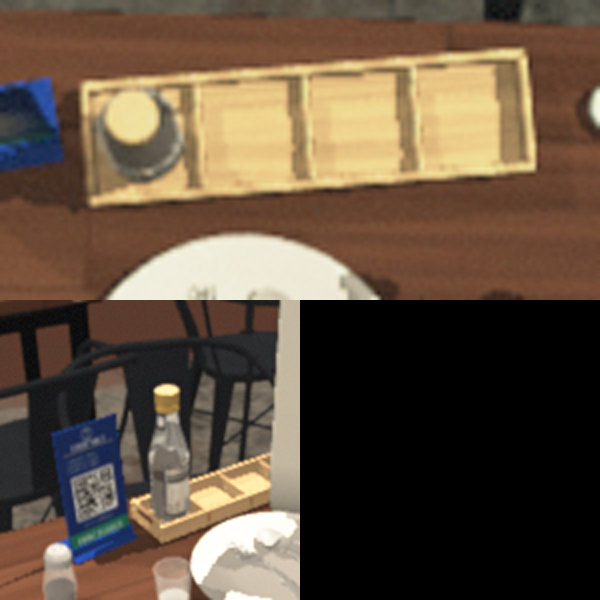

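The sauce stands upright in the end compartment and the menu is unmoved. The grip width on the mill is slightly small, at 46.6 mm against 49, so it may be off-centre. I'll carry it over its compartment and look before lowering.

```bash
python3 - <<'E'
from pp import *
P=cad(cq,0,.039,.127)
manip.servo_line([*P[:2],P[2]+.10+.04],O,.22)
manip.servo_line([*P[:2],P[2]+.06],O,.15)
c=manip.camera("scene");pickle.dump(c,open("c5.pkl","wb"))
im=cv2.resize(c["image"][90:240,200:350,::-1],None,fx=4,fy=4,interpolation=2)
for z,rad in[(0,.029),(.078,.0175),(.115,.0245),(.14,.0245)]:
    cv2.polylines(im,[np.int32([4*(proj(c,[P[0]+rad*np.cos(a),P[1]+rad*np.sin(a),z+.06])-[200,90]+.5) for a in np.linspace(0,6.28,40)])],True,(0,255,255),1)
cv2.imwrite("pics/v5.png",im)
E
```

```text
(no output)
```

View pics/v5.png

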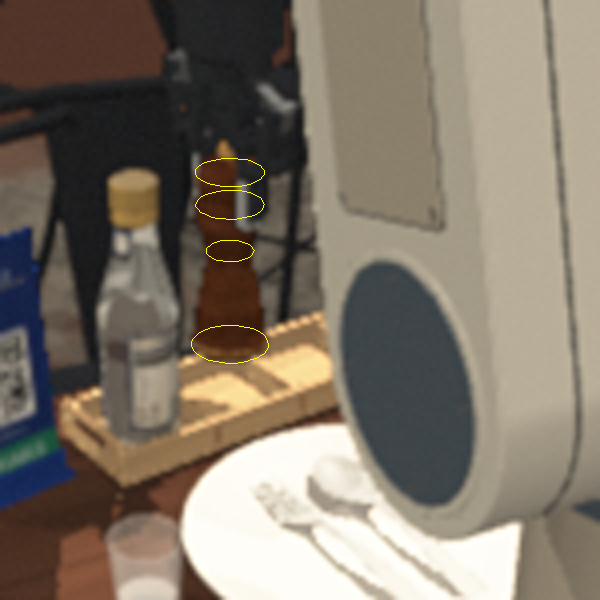

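The mill hangs upright and its foot matches the predicted circle (229 vs 230 px), so it is centred. I'll place it, then do salt and pot with a high carry.

```bash
python3 - <<'E'
from pp import *
place(.039,.128,.18)
pick((.350,.278),.06,.26,30)
place(-.039,.06,.26)
c=manip.camera("scene");a=c["image"][90:240,100:350,::-1]
manip.move_to([.484,.4205,.35],O)
c=manip.camera("top");b=c["image"][140:240,90:340,::-1]
cv2.imwrite("pics/v6.png",cv2.resize(np.vstack([a,b]),None,fx=2.4,fy=2.4,interpolation=2))
E
```

```text
F at bottom [ 0.67 -0.51 -2.7 ]
placed t 27.9
width 0.0376 0.0375 F [ 0.03  0.47 -0.31] t 33.6
F at bottom [-0.25 -0.37  0.27]
placed t 39.725
```

View pics/v6.png

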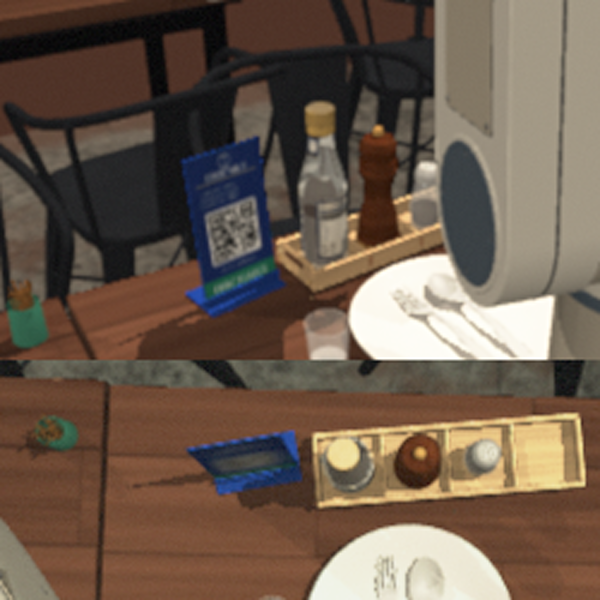

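Sauce, mill and salt all stand upright in their compartments, and the pot is untouched at the left. The gripper doesn't appear over the pot, so I'll check the arm position before picking.

```bash
python3 - <<'E'
from pp import *
print(np.round(manip.get_position(),4),np.round(manip.get_joint_positions(),3),manip.get_time(),np.round(R.from_rotvec(manip.get_ee_rot()).as_matrix()[:,1:],3))
E
```

```text
[0.4846 0.4194 0.35  ] [ 0.695  0.358  1.498 -0.     1.286  0.591] 41.6667 [[ 0.995  0.   ]
 [ 0.104 -0.   ]
 [ 0.    -1.   ]]
```

The arm is at the right place. At that height, parallax put it outside the crop. Now the pot.

```bash
python3 - <<'E'
from pp import *
pick((.484,.4205),.043,.28,25)
place(-.117,.043,.28)
P=manip.get_position()
manip.move_to([.40,-.40,.40],O)
c=manip.camera("scene");a=c["image"][90:240,100:350,::-1]
c=manip.camera("top");b=c["image"][140:240,190:440,::-1]
cv2.imwrite("pics/v7.png",cv2.resize(np.vstack([a,b]),None,fx=2.4,fy=2.4,interpolation=2))
E
```

```text
width 0.035 0.0348 F [ 0.46 -0.51 -0.36] t 46.65
F at bottom [-2.15  1.04  9.77]
placed t 53.9083
```

View pics/v7.png

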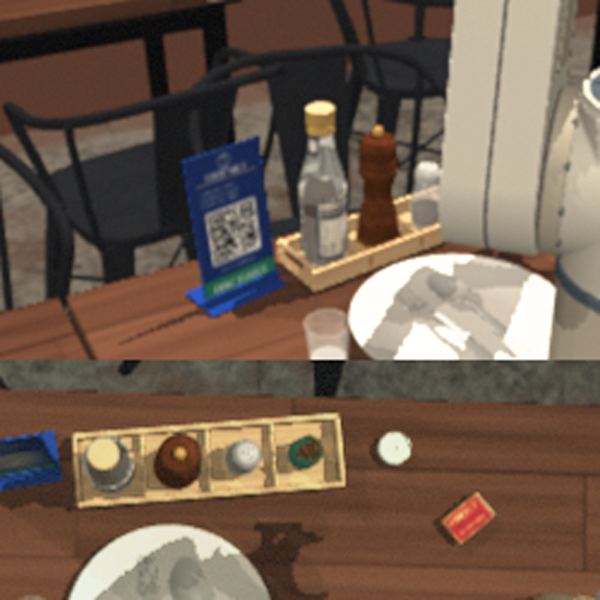

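All four are in their compartments in the top view. Lowering the pot gave 10 N of upward force, so I'll check that it is upright and seated with a clear view from both cameras.

```bash
python3 - <<'E'
from pp import *
q=np.array(manip.get_joint_positions());ctop=manip.camera("top");q[0]=0.95;manip.set_joints(q)
c=manip.camera("scene");out=[]
P=cad(cq,0,-.117,0)
for k,(u0,v0) in((ctop,(285,160)),(c,(260,130))):
    im=cv2.resize(k["image"][v0:v0+60,u0:u0+60,::-1],None,fx=6,fy=6,interpolation=2)
    for z in(.009,.058):cv2.polylines(im,[np.int32([6*(proj(k,[P[0]+.019*np.cos(a),P[1]+.019*np.sin(a),z])-[u0,v0]+.5) for a in np.linspace(0,6.28,40)])],True,(0,255,255),1)
    out.append(im)
cv2.imwrite("pics/v8.png",np.hstack(out));print(manip.get_time())
E
```

```text
58.175
```

View pics/v8.png

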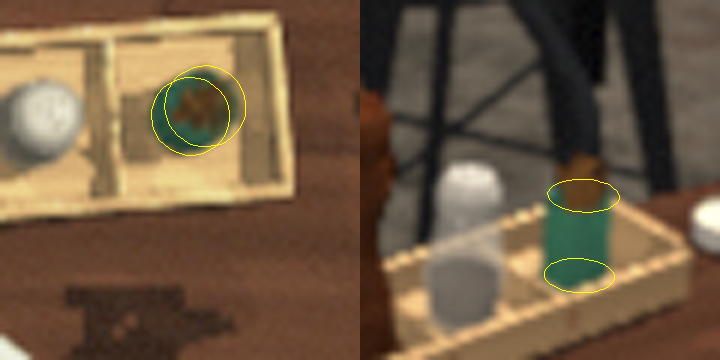

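The pot stands upright on its compartment floor: its base and rim match the predicted circles in both views. I'm handing the job in.

```bash
python3 -c "
from rig import manip
print(manip.sign_off())"
```

```text
the job is handed in; nothing more can be done
None
```

I handed the job in at about 58 s (limit 112 s): brown sauce, pepper mill, salt shaker and toothpick pot stand upright in the caddy, in that order from the menu stand, which did not visibly move; the sign-off returned no verdict.

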